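# Hang the slide carrier up to drain

### The job

The blood smears are stained and have to drain: lift the rinse jug off the drip stand by its handle and stand it upright on the rubber mat, then lift the slide carrier out of its dish and hang it by the hole in its handle on the stand's free peg. Keep the jug and the carrier upright, set them down without dropping them, and leave the carrier already hanging, the dish and everything else where they are.

Things in the scene. Friction and masses are not known exactly. Their poses are not given: they have to be found in the camera images.
- stand: drip stand, fixed: white tray 190 x 360 x 22 mm (x -100..+90, y +-180), inner floor 12 mm up; at its back a steel rod frame: uprights at x +60, y +-160 mm, crossbar at x +60, 250 mm up (thin bar at 60 mm); top 256 mm. Two level pegs point from the crossbar to -x, roughly at the robot. One holds another carrier; the jug stands under the free one. Origin on the bench, z up
- peg_left (a point): point on the axis of the left peg (stand's y +80 mm), 250 mm above the bench; axes as the stand's. The peg is a 10 mm steel rod along the stand's x, from the crossbar at +60 mm to -25 mm, where a black 14 mm ball keeps things on (ball's front at -32 mm). Hang the carrier with its hole anywhere between ball and crossbar, best near this point
- peg_right (a point): the same on the right peg (stand's y -80 mm), 160 mm from the left one
- jug: white plastic rinse jug, empty, 0.2 to 0.4 kg, 130 mm tall, outer radius 42 mm at the foot, 50 mm at the rim, open on top, D-shaped handle on its -x side. It stands in the tray under the free peg, handle out over the tray's front edge; while it is there a carrier has no room to hang. Origin at the centre of its foot, z up
- jug_handle (a point): grip point on the upright part of the jug's handle, 88 mm from the jug's axis along its -x, 103 mm above its foot, 25 mm below the handle's top (level with the rim). That part is 14 mm thick (jug x), 20 mm wide (jug y), 90 mm tall: pinch its 20 mm width from above, fingers closing along the jug's y. Axes as the jug's
- mat: dark ribbed rubber mat on the bench, fixed, 160 x 160 mm, 3 mm thick: the jug goes here, with its whole foot on it. Origin at the centre of its underside; x and y along its edges
- dish: open grey staining dish, about 0.9 kg, 78 x 116 x 64 mm (x, y, z), walls and floor 5 mm thick, holding the carrier. Origin at the centre of its underside
- carrier: white plastic slide carrier, 0.15 to 0.25 kg, 175 mm tall, standing on the dish's floor, about 11 mm free all round. Basket 46 x 84 x 32 mm (x, y, z) with slides; an arched flat handle, 8 mm thick, rises in the y-z plane from its ends to a tab on top. Origin at the centre of its underside, z up; same either way round (half turn about z)
- eye (a point): centre of the 28 mm hole in the carrier's tab, 150 mm above its underside, hole axis along the carrier's x. Tab 52 mm wide (y), 50 mm tall (25 above and below this point), 8 mm thick (x): grip its width from above, fingers closing along the carrier's y, the peg passing between them. Hung, this point is 9 mm below the peg's axis, the underside 91 mm above the bench
- other_eye (a point): centre of the hole of the other carrier, of the same shape and size, which already hangs on the stand's other peg; leave it there
- covered_dish: bystander: grey dish 86 x 124 mm with its lid on, 88 mm tall; origin under its centre
- wash_bottle: bystander: white squeeze bottle 68 mm thick, 190 mm tall with its spout; origin under its centre
Mind the look-alikes: they are no part of the job. What is shaped like the jug but orange or pink is not meant.

How it is judged:
On the way, in this order (a step that is already met when the one before it is completed fails the run):
1. the jug stands upright and released on the mat (x of jug in the frame of mat between -0.045 and 0.045 m and y of jug in the frame of mat between -0.045 and 0.045 m and z of jug in the frame of mat between 0 and 0.008 m and angle between jug's own z axis and vertical below 0.1 rad and linear speed of jug below 0.03 m/s and contact force between the fingers and jug below 0.05 N), for 0.2 s.
2. the carrier is lifted clear of the dish (z of carrier in the frame of dish above 0.07 m), for 0.1 s.
At the end, for the whole second after the job is handed in: Jug upright (6 deg), released, at rest on the mat, foot within 45 mm of its centre along both edges. Carrier released and at rest, hung by its hole on a peg between ball and crossbar: hole 2-17 mm below the peg axis, within 12 mm sideways, upright within 11 deg, square to the peg within 20 deg (all of step 1 and ((x of eye in the frame of peg_left between -0.018 and 0.052 m and y of eye in the frame of peg_left between -0.012 and 0.012 m and z of eye in the frame of peg_left between -0.017 and -0.002 m) or (x of eye in the frame of peg_right between -0.018 and 0.052 m and y of eye in the frame of peg_right between -0.012 and 0.012 m and z of eye in the frame of peg_right between -0.017 and -0.002 m)) and angle between carrier's own z axis and vertical below 0.2 rad and angle between the x axis of carrier and the x axis of stand, either way round below 0.35 rad and contact force between carrier and stand above 0.3 N and contact force between the fingers and carrier below 0.05 N and linear speed of carrier below 0.04 m/s and angular speed of carrier below 0.4 rad/s); the robot touches nothing.
It fails at once if the jug or the carrier is tipped more than 35 degrees (angle between any of jug, carrier's own z axis and vertical above 0.61 rad).
It fails at once if the jug or the carrier, let go, falls faster than 0.5 m/s (a drop of over 13 mm) ((contact force between each of the arm, the fingers and jug below 0.01 N and linear speed of jug above 0.5 m/s) or (contact force between each of the arm, the fingers and carrier below 0.01 N and linear speed of carrier above 0.5 m/s)).
It fails at once if the carrier already hanging is shifted by more than 30 mm at its hole (distance of other_eye from where it was at the start of the episode above 0.03 m).
It fails at once if the staining dish is shoved by more than 40 mm or tipped (distance of dish from where it was at the start of the episode above 0.04 m or angle between dish's own z axis and vertical above 0.3 rad).
It fails at once if a bystander (covered dish, wash bottle) is shifted by more than 30 mm (distance of any of covered_dish, wash_bottle from where it was at the start of the episode above 0.03 m).
It also fails if it takes over 70 s, if anything falls off the work surface, if the arm or the gripper's body presses on something with over 40 N, if the wrist force passes 120 N, or if a joint passes its speed limit or range.

### The arm

A 6-joint arm with a two-finger parallel gripper is mounted at the origin on the work surface. World frame = base frame: x ahead of the robot, y to its left, z up, the work surface at z = 0. Lengths are in m, angles in rad, forces in N, time in s.
With the tool pointing down it reaches from about 0.375 to 0.925 m from the base axis. Payload 5.7 kg.
Tool frame: the origin (TCP) lies midway between the tips of the shut fingers; the grasp point (between the pads) lies 19 mm behind it; z points along the fingers, y is the line along which they close (so a half turn about z gives the same grasp; the last joint's range is limited). The gripper opens to 88 mm and grips with 3 to 60 N. Pads are 20 mm wide; open, the fingers measure 115 mm over their backs; the gripper's body (75 mm by 178 mm) begins 61 mm behind the grasp point.
Start: joints at [-1.455, 0.359, 1.51, -0, 1.272, -0.115], TCP at [0.137, -0.584, 0.223] pointing down, gripper open.
Joint ranges: [-2.97, 2.97], [-1.01, 2.36], [0.21, 2.38], [-0.96, 4.11], [0.2, 2.71], [-2.98, 2.98]. Speed limits (rad/s): [2.39, 2.39, 3.14, 3.14, 3.14, 3.14].

### API

Orientations are given as a unit quaternion [x, y, z, w].
In Python, from bench import move_ptp, servo_line, goto_joints, move_gripper, sleep, inverse_kinematics, capture, PlanningError, close_job, spot_in, silhouettes, current_clock, current_joint_pos, current_qvel, current_joint_torque, current_position, current_orientation, current_force, current_torque, current_finger_gap, current_grip_force gives the robot as it stands. Calls block until the motion is done:
- move_ptp(position, orientation): joint-space move of the TCP to a pose.
- servo_line(position, orientation=None, rate=0.15, contact_N=None): straight line of the TCP; orientation=None keeps the orientation; rate is the mean speed in m/s. With contact_N (N) it stops when the force on the tool has changed by that much, and returns True; else False.
- goto_joints(angles): joint-space move.
- move_gripper(opening): finger opening in m; the grip force is fixed at half the most; returns when the fingers have stopped.
- sleep(seconds).
- inverse_kinematics(position, orientation): joint angles nearest the present ones, or None.
- capture(name): name is "scene" or "side" or "wrist"; returns a dict with "image" (384x512x3 uint8, blue, green, red), "range_z" (384x512 float32, m along the optical axis (not along the pixel's ray), 0 where there is no reading), "intrinsics" (3x3 intrinsics, pixels), "R" (3x3) and "t" (3): a world point X has camera coordinates R X + t. Camera axes: x right, y down, z forward; pixel columns grow to the right and rows downward; lengths in m; the calibration is good to about 2 mm. A picture is of the moment at which its call begins.
A pose or a line that the arm cannot do raises PlanningError and nothing moves.
- close_job(): hands the job in; it is judged then, once.
Trained networks look in the newest picture that a camera, given by its name, has taken for a name from the list of things; names that differ only in an ending like _2 or _b are one class to them, and where a whole thing is asked for, a point or a joint stands for the part that bears it (a point fixed in the world has none). Each returns a list of dicts, best first, with "conf" (0 to 1); they miss things now and then, are a little off and sometimes report something else, mostly with a low value. They report only what shows in the picture. A call takes as long as a camera call. They do not tell look-alikes from the thing itself.
- spot_in(camera, query): "xy" ([column, row] in pixels, amid what is visible of it).
- silhouettes(camera, query): "region" (384x512 bool, what is visible of it) and "xy" ([column, row] in pixels, amid what is visible of it).
Readings, each from a call of its own:
- current_clock(): time.
- current_joint_pos(): joint angles.
- current_qvel(): joint speeds.
- current_joint_torque(): joint torques, N m.
- current_position(): TCP position.
- current_orientation(): TCP orientation.
- current_force(): force on the tool from outside, world axes, zero at the start.
- current_torque(): the same for the moment, N m.
- current_finger_gap(): finger opening in m.
- current_grip_force(): force on a finger pad.
Only numpy, scipy, OpenCV 4.12 (cv2) and the standard library are available. Lean on these libraries where they do the work, as an engineer would, in place of code of your own. Each camera call takes 0.05 s, during which the arm holds its last target. There are 200 camera calls.

## Working session

There is one attempt and no reset: what is moved stays moved. The work goes in short steps, each a Python script; the robot and the scene stay as the last script left them, time stands still between calls to the robot, and variables do not carry over. Pictures are saved under pics/ and viewed, at most 10 in all, crops included, and the job is handed in when it is done.

```bash
ls; mkdir -p pics; python3 - <<'E'
from bench import *
import cv2,numpy as np
a=capture("scene");b=capture("side")
np.savez("a.npz",**a);np.savez("b.npz",**b)
cv2.imwrite("pics/scene.png",a["image"]);cv2.imwrite("pics/side.png",b["image"])
for c in("scene","side"):
  for q in("jug","jug_handle","mat","dish","carrier","eye","other_eye","stand","covered_dish","wash_bottle"):
    print(c,q,[(np.round(d["xy"]).tolist(),round(d["conf"],2)) for d in spot_in(c,q)][:4])
E
```

```text
pics
scene jug [([236.0, 112.0], 0.97), ([247.0, 233.0], 0.65), ([381.0, 252.0], 0.59)]
scene jug_handle [([381.0, 251.0], 0.82), ([237.0, 116.0], 0.71), ([247.0, 232.0], 0.58)]
scene mat [([234.0, 189.0], 0.66)]
scene dish [([197.0, 146.0], 0.94), ([200.0, 140.0], 0.18)]
scene carrier []
scene eye [([200.0, 135.0], 0.72)]
scene other_eye [([199.0, 146.0], 0.7), ([248.0, 280.0], 0.67)]
scene stand [([198.0, 139.0], 0.72), ([239.0, 282.0], 0.61)]
scene covered_dish [([162.0, 199.0], 0.76), ([245.0, 231.0], 0.32)]
scene wash_bottle [([151.0, 167.0], 0.67), ([162.0, 198.0], 0.28)]
side jug [([295.0, 351.0], 0.91), ([220.0, 223.0], 0.85), ([329.0, 143.0], 0.85)]
side jug_handle [([289.0, 350.0], 0.84), ([326.0, 144.0], 0.64), ([215.0, 219.0], 0.58)]
side mat [([272.0, 197.0], 0.58)]
side dish [([288.0, 148.0], 0.77)]
side carrier [([290.0, 133.0], 0.69)]
side eye [([270.0, 200.0], 0.69), ([289.0, 132.0], 0.68)]
side other_eye [([164.0, 240.0], 0.61), ([178.0, 262.0], 0.42)]
side stand [([181.0, 260.0], 0.74)]
side covered_dish [([215.0, 156.0], 0.57)]
side wash_bottle [([232.0, 133.0], 0.92)]
```

View pics/scene.png

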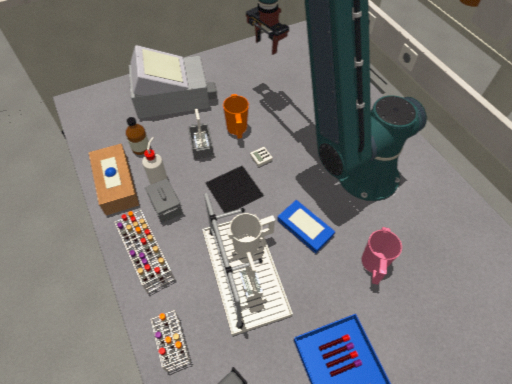

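View pics/side.png

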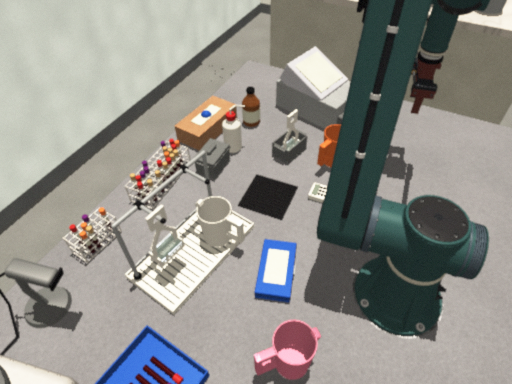

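The scene camera shows the white jug at (247,233) on the stand (245,270), with its handle toward (268,225). The mat is at (235,189), the carrier in its dish at (200,140), and the free peg is the one over the jug. The orange jug (236,112) and pink jug (381,252) are look-alikes. Next I'll build a metric top view from both depth images.

```bash
cat > h.py <<'E'
import numpy as np,cv2
def cloud(d):
    z=d["range_z"];K=d["intrinsics"];v,u=np.mgrid[:z.shape[0],:z.shape[1]]
    P=np.stack([(u-K[0,2])/K[0,0]*z,(v-K[1,2])/K[1,1]*z,z],-1)
    W=(P-d["t"])@d["R"]; W[z<=0]=np.nan
    return W
def proj(d,X):
    c=d["R"]@np.asarray(X)+d["t"];p=d["intrinsics"]@c;return p[:2]/p[2]
E
python3 - <<'E'
import numpy as np,cv2
from h import *
x0,x1,y0,y1=.25,.85,-.5,.45; s=800/(y1-y0)
out=[]
for f in "ab":
    d=np.load(f+".npz");W=cloud(d).reshape(-1,3);I=d["image"].reshape(-1,3)
    print(f,-d["R"].T@d["t"])
    ok=(W[:,0]>x0)&(W[:,0]<x1)&(W[:,1]>y0)&(W[:,1]<y1)&(W[:,2]<.3)
    W=W[ok];I=I[ok];o=np.argsort(W[:,2]);W=W[o];I=I[o]
    im=np.zeros((int((x1-x0)*s),800,3),np.uint8)
    r=((x1-W[:,0])*s).astype(int);c=((y1-W[:,1])*s).astype(int)
    for p,q,col in zip(c,r,I): cv2.circle(im,(int(p),int(q)),1,col.tolist(),-1)
    for k in range(-4,5): cv2.putText(im,"%.1f"%(k/10),(int((y1-k/10)*s),10),0,.35,(0,255,255));im[::4,int((y1-k/10)*s)]=(0,255,255)
    for k in range(3,9): 
        i=min(int((x1-k/10)*s),im.shape[0]-1);cv2.putText(im,"%.1f"%(k/10),(0,i),0,.35,(0,255,255));im[i,::4]=(0,255,255)
    cv2.imwrite(f"pics/top_{f}.png",im)
E
```

```text
a [0.78729377 0.56846889 1.21424449]
b [0.10601448 0.61395002 0.98246635]
```

View pics/top_a.png

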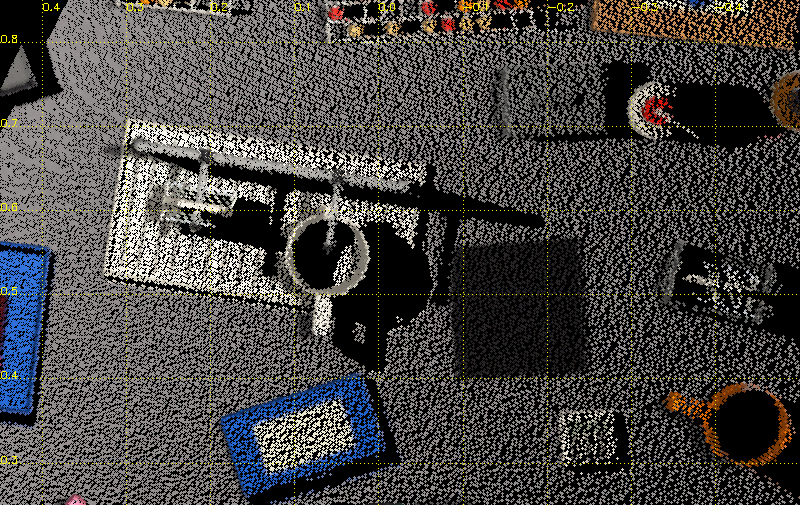

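Top view: jug axis ≈ (0.548, 0.06) with its handle at (0.475, 0.07), mat ≈ (0.485, −0.165), stand yaw about −8°, carrier/dish ≈ (0.51, −0.40). Next come precise fits.

```bash
cat > fit.py <<'E'
import numpy as np,cv2
from h import *
from scipy.optimize import least_squares
ds=[np.load(f+".npz") for f in "ab"]
A=[];I=[];S=[]
for i,d in enumerate(ds):
    W=cloud(d).reshape(-1,3);A.append(W);I.append(d["image"].reshape(-1,3).astype(int));S.append(np.full(len(W),i))
A=np.vstack(A);I=np.vstack(I);S=np.hstack(S)
def box(x0,x1,y0,y1,z0,z1): return (A[:,0]>x0)&(A[:,0]<x1)&(A[:,1]>y0)&(A[:,1]<y1)&(A[:,2]>z0)&(A[:,2]<z1)
def rect(P): 
    (c,s,a)=cv2.minAreaRect(P[:,:2].astype(np.float32)*1000);return np.round(c,1),np.round(s,1),round(a,1)
for s in (0,1):
    print("cam",s)
    m=box(.37,.6,-.28,-.06,-.01,.02)&(I.max(1)<70)&(S==s); print("mat",m.sum(),rect(A[m]),np.median(A[m],0))
    m=box(.45,.75,-.07,.33,.235,.27)&(S==s); P=A[m]
    print("bar/peg z",m.sum(),np.percentile(P[:,2],[5,50,95]))
    # crossbar: RANSAC line
    L=cv2.fitLine(P[P[:,0]>.60][:,:2].astype(np.float32),cv2.DIST_HUBER,0,.003,.001).ravel(); print("bar",L)
    # jug rim
    m=box(.48,.62,-.01,.13,.12,.16)&(S==s)&(np.ptp(I,1)<40);P=A[m]
    r=least_squares(lambda p:np.hypot(P[:,0]-p[0],P[:,1]-p[1])-p[2],[.548,.062,.048],loss="soft_l1",f_scale=.002);print("jug",m.sum(),r.x,np.percentile(P[:,2],[10,50,90]))
    m=box(.44,.498,.03,.12,.125,.17)&(S==s)&(I.min(1)>100);P=A[m];print("handle",m.sum(),rect(P) if m.sum()>3 else 0,P.mean(0))
    m=box(.4,.62,-.5,-.33,.10,.2)&(S==s)&(np.ptp(I,1)<40);P=A[m];print("carrier upper",m.sum(),rect(P),P.mean(0),P[:,2].max(), np.linalg.svd(P[:,:2]-P[:,:2].mean(0),full_matrices=False)[2][0])
    m=box(.4,.62,-.5,-.33,.15,.2)&(S==s)&(np.ptp(I,1)<40);P=A[m];print("tab",m.sum(),rect(P),P.mean(0))
    m=box(.4,.62,-.5,-.33,.055,.07)&(S==s)&(np.ptp(I,1)<40);P=A[m];print("dish rim",m.sum(),rect(P),P.mean(0))
    m=box(.45,.75,-.08,.35,.017,.027)&(S==s)&(I.min(1)>150);P=A[m];print("tray rim",m.sum(),rect(P))
    m=box(.4,.9,-.06,.35,.24,.29)&(S==s);P=A[m];print("top",rect(P))
    m=box(.5,.7,.15,.28,.19,.3)&(S==s);P=A[m];print("other tab",m.sum(),rect(P),P.mean(0))
E
python3 fit.py
```

```text
cam 0
mat 1501 (array([ 499.5, -164.6]), array([193.1, 161. ]), 2.7) [ 0.48427316 -0.16184585  0.00234221]
bar/peg z 865 [0.24838031 0.2541711  0.2642453 ]
bar [0.15766805 0.98749214 0.66156924 0.18184608]
jug 351 [0.54738117 0.06190221 0.04837076] [0.1244773  0.13754779 0.1422589 ]
handle 99 (array([475.4,  67.8]), array([19.5, 46.3]), 85.0) [0.47574568 0.06902137 0.13813036]
carrier upper 61 (array([ 511.8, -404.5]), array([51.4,  7.9]), 76.7) [ 0.51385563 -0.39727089  0.15535467] 0.18151810396638254 [-0.20868354 -0.97798322]
tab 38 (array([ 511.8, -404.5]), array([51.4,  7.9]), 76.7) [ 0.51299629 -0.39964348  0.17406187]
dish rim 170 (array([ 513.8, -406.3]), array([140.6,  77.6]), 76.1) [ 0.51654539 -0.39741341  0.06079833]
tray rim 457 (array([588.3, 135.7]), array([361.3, 190.1]), 81.1)
top (array([611.5, 133.7]), array([328.6, 100. ]), 80.8)
other tab 491 (array([652.6, 207.3]), array([122.7, 103.2]), 30.3) [0.63925904 0.2159531  0.25237791]
cam 1
mat 1545 (array([ 480.4, -164. ]), array([156.8, 156.3]), 3.6) [ 0.47818488 -0.15941473  0.00381398]
bar/peg z 1017 [0.24421393 0.25465682 0.26488949]
bar [0.15394624 0.98807925 0.64520484 0.1310239 ]
jug 459 [0.54261191 0.0606991  0.0479907 ] [0.12352561 0.13618604 0.14297692]
handle 153 (array([472.8,  63.1]), array([30.1, 49.2]), 89.5) [0.47231853 0.06792077 0.13792332]
carrier upper 173 (array([ 506.3, -408.6]), array([54.5, 11.4]), 75.3) [ 0.50577079 -0.40539965  0.14860909] 0.18351153605526152 [0.27024893 0.96279048]
tab 84 (array([ 506.9, -408.7]), array([54.6, 11. ]), 76.7) [ 0.50611875 -0.40538411  0.17007704]
dish rim 221 (array([ 508.4, -407.6]), array([135.7,  82.1]), 76.0) [ 0.50712331 -0.39566878  0.06216535]
tray rim 417 (array([583.2, 133.7]), array([362.1, 191.8]), 80.9)
top (array([608.4, 131.7]), array([329.7,  99.5]), 81.1)
other tab 727 (array([623.5, 224.5]), array([130.9,  98.1]), 77.1) [0.62601987 0.2165442  0.24620333]
```

```bash
cat >> h.py <<'E'
from scipy.spatial.transform import Rotation as Ro
def down(yaw,flip=False):
    "tool down, closing line along the y axis of a frame with this yaw"
    y=np.array([-np.sin(yaw),np.cos(yaw),0])*(-1 if flip else 1);z=np.array([0,0,-1.])
    return Ro.from_matrix(np.stack([np.cross(y,z),y,z],1)).as_quat().tolist()
E
python3 - <<'E'
from bench import *
from h import *
print(Ro.from_quat(current_orientation()).as_matrix().round(2))
yaw=np.radians(-8)
for f in (0,1):
  for p in([.457,.0705,.25],[.4,-.15,.1],[.51,-.406,.15],[.58,.055,.28]): print(f,np.round(inverse_kinematics(p,down(yaw,f)),2))
f=int(abs(inverse_kinematics([.457,.07,.25],down(yaw,1))[5])<abs(inverse_kinematics([.457,.07,.25],down(yaw,0))[5]))
print("f",f)
p=current_position();servo_line([p[0],p[1],.33],rate=.2)
move_ptp([.457,.0705,.30],down(yaw,f))
w=capture("wrist");np.savez("w.npz",**w);cv2.imwrite("pics/w1.png",w["image"])
print(-w["R"].T@w["t"],current_clock())
E
```

```text
[[ 0.97  0.23  0.  ]
 [ 0.23 -0.97  0.  ]
 [ 0.   -0.   -1.  ]]
0 [ 0.    0.13  1.75 -0.    1.26 -1.43]
0 [-0.52  0.28  2.01 -0.    0.85 -1.95]
0 [-0.78  0.5   1.47 -0.    1.17 -2.21]
0 [-0.02  0.29  1.47 -0.    1.38 -1.46]
1 [ 0.    0.13  1.75 -0.    1.26  1.71]
1 [-0.52  0.28  2.01 -0.    0.85  1.19]
1 [-0.78  0.5   1.47 -0.    1.17  0.93]
1 [-0.02  0.29  1.47 -0.    1.38  1.69]
f 0
[0.38403883 0.07972704 0.46281379] 4.4167
```

View pics/w1.png

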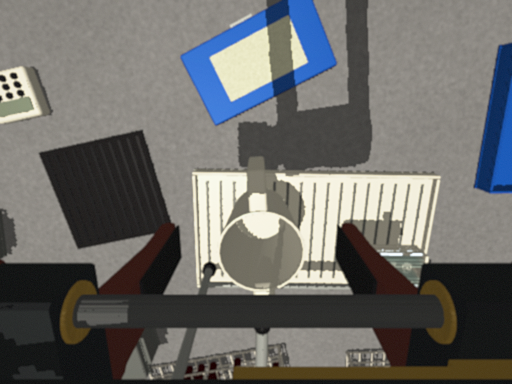

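The wrist view shows the jug rim centred at (261,250) with its handle at (257,175) toward the robot. The mat is at (105,190), and the left peg's carrier is at (405,262). I'll fit from this cloud.

```bash
python3 - <<'E'
from h import *
from scipy.optimize import least_squares
d=np.load("w.npz");W=cloud(d);A=W.reshape(-1,3);I=d["image"].reshape(-1,3).astype(int)
def box(x0,x1,y0,y1,z0,z1): return (A[:,0]>x0)&(A[:,0]<x1)&(A[:,1]>y0)&(A[:,1]<y1)&(A[:,2]>z0)&(A[:,2]<z1)
def rect(P): 
    (c,s,a)=cv2.minAreaRect(P[:,:2].astype(np.float32)*1000);return np.round(c,1),np.round(s,1),round(a,1)
m=box(.48,.62,-.01,.13,.135,.148);P=A[m]
r=least_squares(lambda p:np.hypot(P[:,0]-p[0],P[:,1]-p[1])-p[2],[.546,.062,.048],loss="soft_l1",f_scale=.002);print("jug",m.sum(),r.x,r.cost,np.median(P[:,2]))
m=box(.43,.498,.03,.12,.13,.15);P=A[m];print("handle",m.sum(),rect(P),P.mean(0),np.median(P[:,2]))
m=box(.43,.498,.03,.12,.06,.15);P=A[m];print("handle all",m.sum(),P.min(0),P.max(0))
m=box(.37,.6,-.28,-.06,-.01,.02)&(I.max(1)<70);print("mat",m.sum(),rect(A[m]))
m=box(.44,.52,-.07,.33,.017,.03)&(I.min(1)>140);P=A[m];print("tray front",m.sum(),rect(P),cv2.fitLine(P[:,:2].astype(np.float32),cv2.DIST_HUBER,0,.003,.001).ravel())
for c in (0,1): pass
print("table z",np.median(A[box(.3,.42,-.1,.0,-.02,.02)][:,2]))
E
```

```text
jug 1446 [0.5431174  0.05997683 0.04859205] 0.004173409608135444 0.1414106721670803
handle 871 (array([474.1,  60.7]), array([29.8, 48.8]), 87.9) [0.47418864 0.06472332 0.14015536] 0.1404421378077279
handle all 1062 [0.44964862 0.04492743 0.06025375] [0.49798697 0.07668184 0.14403566]
mat 10208 (array([ 482. , -166.3]), array([158.7, 159.6]), 3.9)
tray front 731 (array([492.4, 140.3]), array([353.9,  55. ]), 90.0) [0.15384246 0.9880954  0.49994215 0.1847616 ]
table z 0.0006148024575604238
```

```bash
python3 - <<'E'
from h import *
d=np.load("w.npz");A=cloud(d).reshape(-1,3)
for a in np.arange(.445,.50,.006):
    m=(A[:,0]>a)&(A[:,0]<a+.006)&(abs(A[:,1]-.065)<.04)&(A[:,2]>.125)&(A[:,2]<.15);P=A[m]
    if len(P):print(round(a+.003,3),len(P),P[:,1].min(),P[:,1].max(),P[:,1].mean())
E
```

```text
0.448 47 0.058214220483050944 0.07359669515627372 0.06539753794895076
0.454 117 0.05661291310808799 0.07650161462631215 0.06705569976400069
0.46 102 0.0568092279261422 0.07572290332636311 0.06637961115505875
0.466 103 0.055776487193572366 0.07588324296259061 0.06577373848454665
0.472 98 0.05538478407061837 0.07528065031263434 0.0657370083918916
0.478 99 0.055096703110127605 0.07439577453989403 0.06477740388243554
0.484 96 0.05429622865792164 0.07441582435794103 0.06440884617417875
0.49 97 0.05452066712582698 0.0739477977244067 0.06439921986432383
0.496 165 0.04256673838182169 0.07774767083691593 0.060224176093937605
0.502 140 0.03124026143215695 0.0892071819095421 0.06129584099190822
```

```bash
python3 - <<'E'
from bench import *
from h import *
yaw=np.radians(-4.5);q=down(yaw)
servo_line([.455,.0668,.2],q,rate=.2)
print(servo_line([.455,.0668,.096],q,rate=.1,contact_N=8),current_position())
move_gripper(0.0);print("gap",current_finger_gap(),current_grip_force(),current_force())
servo_line([.455,.0668,.126],q,rate=.05);print(current_finger_gap(),current_force(),current_torque())
w=capture("wrist");np.savez("w2.npz",**w);cv2.imwrite("pics/w2.png",w["image"])
A=cloud(w).reshape(-1,3)
m=(np.hypot(A[:,0]-.543,A[:,1]-.06)<.053)&(np.hypot(A[:,0]-.543,A[:,1]-.06)>.044)&(A[:,2]>.15)&(A[:,2]<.2);P=A[m]
print(m.sum(),np.linalg.lstsq(np.c_[P[:,:2],np.ones(len(P))],P[:,2],rcond=None)[0],P.mean(0))
E
```

```text
False [0.45556484 0.0668175  0.09652496]
gap 0.020189802731709568 29.952242474610102 [ 0.75398473  0.20454253 -0.27119542]
0.019585043759208543 [-0.48081658  0.66372379 -2.80444413] [0.09438177 0.00125603 0.0209751 ]
1274 [-1.5604984   0.11854328  0.93342301] [0.49608391 0.06265546 0.16671226]
```

```bash
python3 - <<'E'
from bench import *
from h import *
b=capture("side");i=b["image"][140:300,120:340];j=cv2.imread("pics/w2.png")
cv2.imwrite("pics/s2.png",np.hstack([cv2.resize(i,(528,384)),cv2.resize(j,(272,384))]))
E
```

```text
(no output)
```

View pics/s2.png

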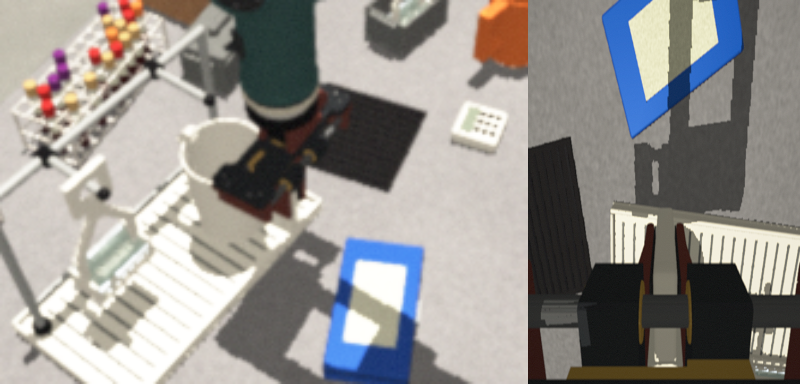

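Jug is in the grip and upright. Next, carry it to the mat.

```bash
python3 - <<'E'
from bench import *
from h import *
q=down(np.radians(-4.5))
servo_line([.455,.0668,.15],q,rate=.08)
servo_line([.395,-.158,.15],q,rate=.15)
servo_line([.395,-.158,.096],q,rate=.06)
sleep(.3);print(current_force(),current_finger_gap())
print(servo_line([.395,-.158,.082],q,rate=.015,contact_N=2.0),current_position(),current_force())
for s,c in(("scene","a"),("side","b")):
    np.savez(c+"2.npz",**capture(s))
i=np.load("b2.npz")["image"][100:270,180:400];j=np.load("a2.npz")["image"][120:270,150:320]
cv2.imwrite("pics/s3.png",np.hstack([cv2.resize(i,(440,340)),cv2.resize(j,(360,340))]));print(current_clock())
E
```

```text
[ 0.60813808 -0.00947653 -2.94294305] 0.020253387596735995
True [ 0.39481494 -0.15785335  0.08678088] [-0.1682953   0.72759119  1.78227525]
12.3917
```

View pics/s3.png

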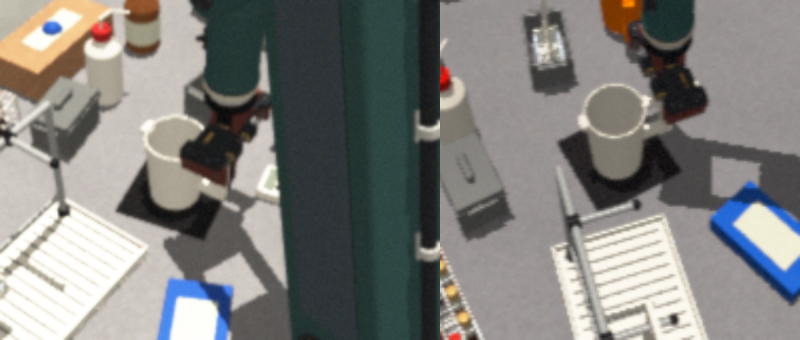

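Jug rests on the mat at the expected height. Release, retreat and look over the carrier.

```bash
python3 - <<'E'
from bench import *
from h import *
q=down(np.radians(-4.5))
move_gripper(.06)
servo_line([.395,-.158,.20],q,rate=.12);servo_line([.395,-.158,.33],q,rate=.25)
move_gripper(.088)
b=capture("scene");A=cloud(b).reshape(-1,3)
from scipy.optimize import least_squares
r0=np.hypot(A[:,0]-.483,A[:,1]+.165)
m=(r0<.06)&(r0>.035)&(A[:,2]>.122)&(A[:,2]<.15);P=A[m]
r=least_squares(lambda p:np.hypot(P[:,0]-p[0],P[:,1]-p[1])-p[2],[.483,-.165,.048],loss="soft_l1",f_scale=.002);print("jug",r.x,P[:,2].max())
q=down(np.radians(-13.5))
move_ptp([.50,-.404,.33],q);w=capture("wrist");np.savez("w3.npz",**w);cv2.imwrite("pics/w3.png",w["image"])
A=cloud(w).reshape(-1,3);I=w["image"].reshape(-1,3).astype(int)
def rect(P): 
    (c,s,a)=cv2.minAreaRect(P[:,:2].astype(np.float32)*1000);return np.round(c,1),np.round(s,1),round(a,1)
n=np.hypot(A[:,0]-.51,A[:,1]+.406)<.1
for z0,z1 in((.12,.2),(.165,.19),(.057,.07)):
    P=A[n&(A[:,2]>z0)&(A[:,2]<z1)];print(z0,len(P),rect(P),P.mean(0),P[:,2].max())
print(current_clock())
E
```

```text
jug [ 0.48708806 -0.16356721  0.04870791] 0.13722907903078357
0.12 908 (array([ 507.9, -408.6]), array([51.8,  8.7]), 75.9) [ 0.50634554 -0.40826924  0.16388792] 0.18225825297934012
0.165 533 (array([ 508.2, -408.6]), array([51.4,  8.4]), 76.7) [ 0.50711651 -0.40846516  0.17854232] 0.18225825297934012
0.057 1481 (array([ 510.7, -406.7]), array([134. ,  78.3]), 76.3) [ 0.50840889 -0.40609824  0.06325226] 0.06984619525952565
16.7083
```

View pics/w3.png

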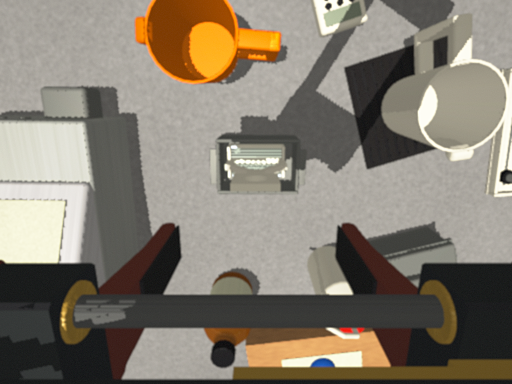

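Jug stands at (0.487, −0.164), well centred on the mat. The carrier tab is centred at pixel (257,165), world (0.508, −0.4085), yaw −13.4°. Now I'll localise the free peg from the clouds taken after the jug left.

```bash
python3 - <<'E'
from h import *
yaw=np.radians(-8.95);ux=np.array([np.cos(yaw),np.sin(yaw)]);uy=np.array([-ux[1],ux[0]]);o=np.array([.578,.055])
for f in("w","a","b","a2","b2"):
    d=np.load(f+".npz");A=cloud(d).reshape(-1,3);I=d["image"].reshape(-1,3).astype(int)
    s=(A[:,:2]-o)@ux;t=(A[:,:2]-o)@uy
    n=(abs(t)<.02)&(A[:,2]>.225)&(A[:,2]<.27)
    for nm,m in(("peg",n&(s>-.015)&(s<.045)),("ball",n&(s<-.012)&(s>-.05)&(I.max(1)<80)),("bar",(abs(t)<.1)&(abs(t)>.01)&(abs(s-.06)<.02)&(A[:,2]>.225)&(A[:,2]<.27))):
        if m.sum()>2: 
            L=np.polyfit(s[m],t[m],1) if nm=="peg" else 0
            print(f,nm,m.sum(),"s",np.round([s[m].min(),s[m].mean(),s[m].max()],4),"t",np.round([t[m].min(),t[m].mean(),t[m].max()],4),"z",np.round(np.percentile(A[m][:,2],[5,50,95]),4),"w",A[m].mean(0).round(4),L)
E
```

```text
w peg 340 s [-0.0147 -0.0014  0.0138] t [-0.0053 -0.0005  0.0046] z [0.2518 0.2547 0.256 ] w [0.5765 0.0547 0.2544] [-0.00894333 -0.00055086]
w ball 74 s [-0.0266 -0.0238 -0.0188] t [-0.0062 -0.0001  0.0057] z [0.2548 0.2567 0.2578] w [0.5545 0.0586 0.2566] 0
w bar 33 s [0.0539 0.0554 0.0571] t [-0.0853 -0.0799 -0.0748] z [0.2251 0.2261 0.2281] w [ 0.6203 -0.0325  0.2263] 0
a peg 76 s [-0.0147  0.0149  0.0444] t [-0.0051  0.0022  0.0073] z [0.2472 0.2529 0.2563] w [0.5931 0.0549 0.2524] [0.00801626 0.00213042]
a ball 9 s [-0.0294 -0.025  -0.0219] t [-0.002   0.0027  0.0067] z [0.2481 0.2543 0.2562] w [0.5537 0.0616 0.2531] 0
a bar 227 s [0.0547 0.0628 0.0686] t [-0.0815  0.0144  0.1   ] z [0.25   0.2538 0.2571] w [0.6423 0.0595 0.2537] 0
b peg 68 s [-0.0145  0.0138  0.045 ] t [-0.0054  0.0012  0.0057] z [0.249  0.2543 0.2573] w [0.5918 0.0541 0.2538] [-0.01005411  0.0013849 ]
b ball 18 s [-0.0316 -0.0279 -0.0221] t [-0.004   0.0018  0.0064] z [0.2489 0.2546 0.2571] w [0.5507 0.0611 0.2535] 0
b bar 263 s [0.0497 0.0568 0.0653] t [-0.0853  0.0058  0.0997] z [0.2371 0.2541 0.2574] w [0.635  0.0519 0.2523] 0
a2 peg 77 s [-0.0142  0.0149  0.0443] t [-0.0035  0.0024  0.0072] z [0.2484 0.2525 0.2564] w [0.5931 0.055  0.2526] [0.00871761 0.00225844]
a2 ball 9 s [-0.0286 -0.0249 -0.0221] t [-0.0016  0.0032  0.0068] z [0.2509 0.2536 0.2576] w [0.5539 0.062  0.2539] 0
a2 bar 232 s [0.0547 0.0629 0.0689] t [-0.0839  0.014   0.0994] z [0.2495 0.254  0.2571] w [0.6423 0.0591 0.2537] 0
b2 peg 71 s [-0.0144  0.0144  0.0446] t [-0.0041  0.0011  0.0052] z [0.2496 0.2537 0.2563] w [0.5924 0.0539 0.2536] [-0.01628959  0.00135857]
b2 ball 15 s [-0.0317 -0.0278 -0.0227] t [-0.0016  0.0029  0.0063] z [0.2484 0.2534 0.2582] w [0.551  0.0622 0.2538] 0
b2 bar 264 s [0.0516 0.0567 0.0648] t [-0.0856  0.0057  0.0989] z [0.2373 0.2542 0.2577] w [0.6349 0.0518 0.2525] 0
```

```bash
python3 - <<'E'
from bench import *
from h import *
q=down(np.radians(-13.4));x,y=.508,-.4085
servo_line([x,y,.24],q,rate=.15)
print(servo_line([x,y,.143],q,rate=.08,contact_N=8),current_position())
move_gripper(0.0);print("gap",current_finger_gap(),current_grip_force(),current_force())
servo_line([x,y,.23],q,rate=.06);print(current_finger_gap(),current_force())
servo_line([x,y,.318],q,rate=.12)
servo_line([.459,.074,.318],down(np.radians(-8.95)),rate=.15)
print(current_finger_gap(),current_force(),current_torque())
servo_line([.459,.074,.25],rate=.1)
sleep(.3)
w=capture("wrist");np.savez("w4.npz",**w)
b=capture("side");np.savez("b4.npz",**b);a=capture("scene");np.savez("a4.npz",**a)
cv2.imwrite("pics/s4.png",np.hstack([cv2.resize(b["image"][120:300,100:340],(440,330)),cv2.resize(w["image"],(360,330))]))
yaw=np.radians(-8.95);ux=np.array([np.cos(yaw),np.sin(yaw)]);uy=np.array([-ux[1],ux[0]])
for d in(w,b,a):
    A=cloud(d).reshape(-1,3);I=d["image"].reshape(-1,3).astype(int);s=(A[:,:2]-[.459,.074])@ux;t=(A[:,:2]-[.459,.074])@uy
    m=(abs(s)<.02)&(abs(t)<.035)&(A[:,2]>.24)&(A[:,2]<.30)&(I.min(1)>110)
    if m.sum():print(m.sum(),"s",s[m].mean(),"t",t[m].min(),t[m].mean(),t[m].max(),"ztop",np.percentile(A[m][:,2],[50,98]))
print(current_clock())
E
```

```text
False [ 0.50836747 -0.40882981  0.14367166]
gap 0.05182742130378341 29.97450426220894 [0.06803551 0.97181491 0.37913786]
0.05198127209268871 [-0.59119503 -0.05459661 -1.5360692 ]
0.05180540928485555 [-0.56330608  0.25146413 -0.54594462] [ 0.02915302 -0.13565466 -0.0602368 ]
2043 s 0.0005034409851537217 t -0.03497248271126552 -0.0003761997340704518 0.03489935532557477 ztop [0.28810784 0.28939592]
126 s -0.003349939575555873 t -0.02698119970835253 -0.005691206531983672 0.017965153300768803 ztop [0.25942683 0.28838144]
5 s 0.014008857086573493 t -0.03491930921776238 -0.033351482419432685 -0.030162873931801688 ztop [0.25623812 0.26635672]
26.6167
```

View pics/s4.png

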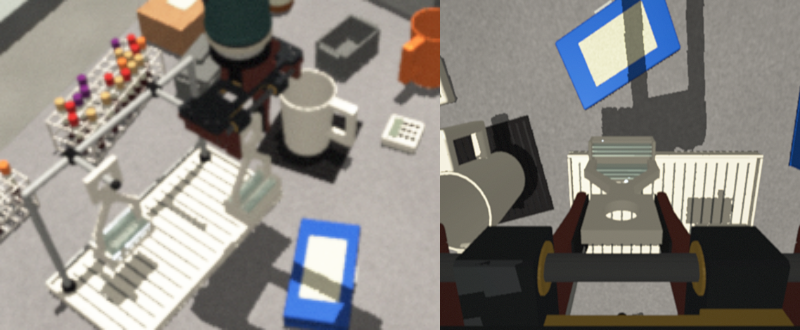

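The carrier is held in front of the free peg and looks upright, with the basket below the tab. The dish is empty and undisturbed, and the jug stands on the mat. Quick tilt check, then insert.

```bash
python3 - <<'E'
from h import *
yaw=np.radians(-8.95);ux=np.array([np.cos(yaw),np.sin(yaw)]);uy=np.array([-ux[1],ux[0]])
for f in("w4","b4"):
    d=np.load(f+".npz");A=cloud(d).reshape(-1,3);I=d["image"].reshape(-1,3).astype(int);s=(A[:,:2]-[.459,.074])@ux;t=(A[:,:2]-[.459,.074])@uy
    m=(abs(s)<.03)&(abs(t)<.05)&(A[:,2]>.10)&(A[:,2]<.30)&(I.min(1)>70)
    for z in np.arange(.11,.295,.015):
        k=m&(abs(A[:,2]-z)<.0075)&(abs(t)<.02)
        if k.sum():print(f,round(z,3),k.sum(),np.round(np.percentile(s[k],[5,50,95]),4),np.round(t[k].mean(),4))
    k=m&(A[:,2]>.24);k&=(s<.002)&(s>-.012)&(abs(t)<.024); print("face fit s~t,z",np.linalg.lstsq(np.c_[t[k],A[k][:,2]-.26,np.ones(k.sum())],s[k],rcond=None)[0])
E
```

```text
w4 0.11 323 [-0.0223  0.003   0.0081] -0.0003
w4 0.125 555 [-0.0222 -0.0003  0.0084] -0.0008
w4 0.14 1313 [-0.0216 -0.0072  0.0206] 0.0002
w4 0.2 99 [-0.0035 -0.0031 -0.0029] 0.0025
w4 0.215 526 [-0.0035 -0.0029  0.0037] 0.0003
w4 0.23 311 [-0.0035 -0.0032 -0.0028] -0.0007
w4 0.245 1021 [-0.0035 -0.003   0.0034] -0.0002
w4 0.26 554 [-0.0035 -0.0029  0.0029] 0.0004
w4 0.275 824 [-0.0036 -0.0031 -0.0026] 0.0002
w4 0.29 1931 [-0.0035 -0.0008  0.0042] -0.0
face fit s~t,z [-0.00097041  0.02074361 -0.00251507]
b4 0.11 19 [-0.0237 -0.0222  0.0073] -0.0008
b4 0.125 62 [-0.0238  0.0051  0.008 ] -0.0014
b4 0.14 141 [-0.0226 -0.0094  0.0166] -0.001
b4 0.155 1 [-0.0201 -0.0201 -0.0201] 0.0083
b4 0.2 10 [-0.0047 -0.0043 -0.0039] 0.0037
b4 0.215 42 [-0.0061 -0.004   0.0021] 0.006
b4 0.23 23 [-0.0051 -0.0041 -0.0011] 0.0019
b4 0.245 51 [-0.0055 -0.004   0.0016] -0.0014
b4 0.26 28 [-0.0053 -0.0039  0.0011] -0.0064
b4 0.275 29 [-0.006  -0.0045 -0.0034] -0.0021
b4 0.29 30 [-0.0056 -0.0042  0.0004] -0.0014
face fit s~t,z [-0.03185831 -0.01489187 -0.00377658]
```

```bash
python3 - <<'E'
from bench import *
from h import *
yaw=np.radians(-8.95);ux=np.array([np.cos(yaw),np.sin(yaw)]);uy=np.array([-ux[1],ux[0]]);q=down(yaw)
P=lambda s,z:[*(np.array([.578,.055])+s*ux+.0005*uy),z]
servo_line(P(-.09,.238),q,rate=.08)
sleep(.2)
print("hit",servo_line(P(.008,.238),q,rate=.04,contact_N=4),current_position(),current_force())
sleep(.3);f0=current_force()
print("down",servo_line(P(.008,.225),q,rate=.015,contact_N=1.5),current_position(),f0,current_force(),current_clock())
np.savez("b5.npz",**capture("side"));np.savez("a5.npz",**capture("scene"))
i=np.load("b5.npz")["image"][130:290,100:320];j=np.load("a5.npz")["image"][180:330,180:330]
cv2.imwrite("pics/s5.png",np.hstack([cv2.resize(i,(440,340)),cv2.resize(j,(340,340))]))
E
```

```text
hit False [0.58586589 0.05429102 0.23802991] [-0.68608216 -0.07731984 -1.39656566]
down True [0.58591325 0.05426645 0.22862113] [ 0.53741187 -0.78537653 -0.92521108] [ 0.47780799 -0.54683268  4.87440935] 30.9
```

View pics/s5.png

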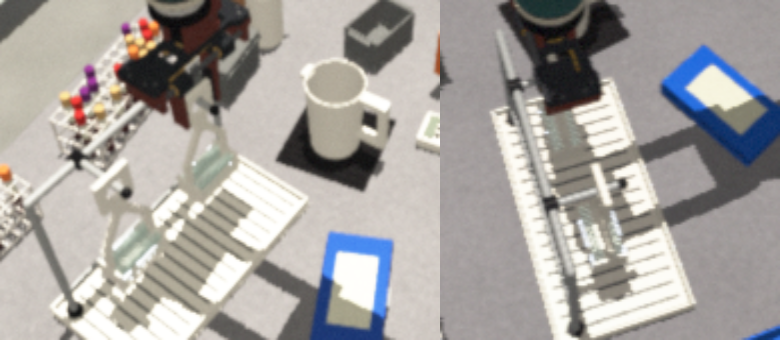

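The carrier went onto the peg and touched after 9.4 mm of lowering, as predicted (9 mm). Release and retreat upward.

```bash
python3 - <<'E'
from bench import *
from h import *
move_gripper(.075);sleep(.3)
p=current_position();servo_line([p[0],p[1],.33],rate=.06)
servo_line([.45,.075,.36],rate=.15);sleep(.5)
w=capture("wrist");b=capture("side");a=capture("scene")
yaw=np.radians(-8.95);ux=np.array([np.cos(yaw),np.sin(yaw)]);uy=np.array([-ux[1],ux[0]])
for d in(w,b,a):
    A=cloud(d).reshape(-1,3);I=d["image"].reshape(-1,3).astype(int);s=(A[:,:2]-[.578,.055])@ux;t=(A[:,:2]-[.578,.055])@uy
    m=(abs(s-.008)<.025)&(abs(t)<.04)&(A[:,2]>.259)&(A[:,2]<.29)
    if m.sum():print("tab top",m.sum(),"s",s[m].mean(),"t",t[m].min(),t[m].max(),"z",np.percentile(A[m][:,2],[50,98]),"slope",np.polyfit(t[m],A[m][:,2],1)[0],np.polyfit(t[m],s[m],1)[0])
    P=A[(abs(A[:,0]-.485)<.06)&(abs(A[:,1]+.165)<.06)&(A[:,2]>.12)&(A[:,2]<.15)];print("jug",len(P),P.mean(0) if len(P) else 0)
cv2.imwrite("pics/s6.png",np.hstack([cv2.resize(b["image"][100:310,100:360],(420,340)),cv2.resize(a["image"][90:340,130:380],(340,340))]))
print(current_clock(),current_force())
E
```

```text
tab top 264 s 0.00933404302778478 t -0.026034888925698385 0.024781175545263642 z [0.26645407 0.26754923] slope -0.0018046063849698464 0.00044163463703646426
jug 1661 [ 0.48481683 -0.16935339  0.12948631]
tab top 72 s 0.0058301576675555185 t -0.027372164210815335 0.02620166027537773 z [0.26552344 0.26821462] slope -0.0005344347945832713 -0.00561150488745401
jug 267 [ 0.48441681 -0.16469959  0.12900692]
tab top 56 s 0.0103467360939684 t -0.025544038510613314 0.02657239117268888 z [0.2646724  0.26874178] slope -0.0022313322067564383 -0.007284113871914392
jug 218 [ 0.48620841 -0.16447621  0.12840972]
35.45 [-0.14235569  0.3835301   0.79310515]
```

View pics/s6.png

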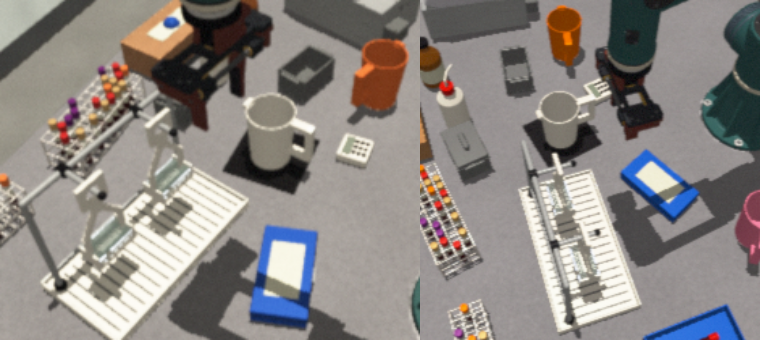

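Both carriers hang level, the jug stands centred on the mat, and the robot is clear. Handing in.

```bash
python3 -c "
from bench import *
print(close_job())"
```

```text
the job is handed in; nothing more can be done
None
```

The jug stands upright and centred on the mat, the carrier hangs level on the free (right) peg, and the job was handed in after about 35 s of robot time; the final pictures show nothing else moved, but no verdict was returned.

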